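# Make up two optics kits

## Robot

A 6-joint arm with a two-finger parallel gripper is mounted at the origin on a cart in front of the work surface, level with it; the furniture and walls round the work are solid. World frame = base frame: x ahead of the robot, y to its left, z up, the work surface at z = 0. Lengths are in m, angles in rad, forces in N, time in s.
With the tool pointing down it reaches from about 0.4 to 0.825 m from the base axis. Payload 7 kg.
Tool frame: the origin (TCP) lies midway between the tips of the shut fingers; the grasp point (between the pads) lies manip.tcp_to_grasp behind it (manip.tcp_to_grasp is the distance from the TCP to the grasp point, in m); z points along the fingers, y is the line along which they close (so a half turn about z gives the same grasp; the last joint's range is limited). The gripper opens to 85 mm and grips with 20 to 120 N. Pads are 22 mm wide; open, the fingers measure 114 mm over their backs; the gripper's body (76 mm by 85 mm) begins 54 mm behind the grasp point. The pads swing forward as they close: fully open they stand 13 mm farther back than shut.
Start: joints at [0.288, 0.359, 0.012, 0, -1.224, -0.288], TCP at [0.675, -0, 0.231] pointing down, gripper open.
Joint ranges: [-3.07, 3.07], [-1.43, 2.12], [-1.02, 1.25], [-3.03, 1.67], [-3.05, -0], [-3.03, 3.03]. Speed limits (rad/s): [2.39, 2.39, 3.01, 3.14, 3.14, 3.14].

## Interface

Orientations are given as [roll, pitch, yaw] about the fixed x, y, z axes, in that order (R = Rz(yaw) Ry(pitch) Rx(roll)).
In Python, from cell import manip gives the robot as it stands.
- The arm moves only by the tool move_arm, never from a script. Its argument "moves" is a list that holds one entry, the list of rows, each a list of 6 numbers: the shift along the tool's x, y, z in mm, then the turn, a rotation vector about the tool's x, y, z in degrees. In form: [[[tx, ty, tz, wx, wy, wz], ...]]. A call has 1 to 12 rows; each row shifts and turns the commanded pose from where the row before left it, along the tool's axes as they then stand; what a row does not reach is not made up. A row lasts 1/12 s, in which the tool goes at most 41.7 mm and 7.16 degrees, less where a joint would pass 70% of its speed; a pose out of reach is approached as far as the arm can. A call with a gripper value outside its range is refused whole. "grip" is the closure, from 0 (fully open) to 1 (shut), set as the call begins (left out, the last holds). The fingers move at their own pace and stop on an object; the grip force is fixed at half the most. Time passes only in rows, so rows that do not move let the fingers close. It gives the time, the measured TCP pose, the force, the opening and the grip force at its end, in the units of the state.
- manip.read_state(): the state, without advancing time (a new reading comes with each control period).
- manip.capture(name): name is "scene" or "side" or "wrist"; returns a dict with "frame" (480x640x3 uint8, blue, green, red), "intrinsics" (3x3 intrinsics, pixels), "k1" (the pictures are not rectified: a ray, as slopes to the right and down, at radius r is drawn at 1 + k1 r^2 times it, then the intrinsics apply), "camera_from_world" (4x4, takes a point from world to camera coordinates); the wrist camera has in their place "tool_from_camera" (4x4, takes a point from camera to tool coordinates, whose origin is the TCP and whose axes are the flange's). Camera axes: x right, y up, looking along -z (the intrinsics and any distortion apply to the point x, -y, -z); pixel columns grow to the right and rows downward; lengths in m; the calibration is good to about 2 mm. A picture is of the moment at which its call begins: read the wrist's pose just before it. There is no depth.
- manip.close_job(): hands the job in; it is judged then, once.
Trained networks look in the newest picture that a camera, given by its name, has taken for a name from the list of things; names that differ only in an ending like _2 or _b are one class to them, and where a whole thing is asked for, a point or a joint stands for the part that bears it (a point fixed in the world has none). Each returns a list of dicts, best first, with "p" (0 to 1); they miss things now and then, are a little off and sometimes report something else, mostly with a low value. They report only what shows in the picture. A call takes as long as a camera call. They do not tell look-alikes from the thing itself.
- manip.spot_in(camera, target): "extent" ([left, top, width, height] in pixels, round what is visible of it).
The state is a dict: "time": time; "joint_positions": joint angles; "qd": joint speeds; "effort": joint torques, N m; "position": TCP position; "tcp_rot": TCP orientation; "wrist_force": force on the tool from outside, world axes, zero at the start; "ft_torque": the same for the moment, N m; "grip_width": finger opening in m; "grasp_force": force on a finger pad.
Only numpy, scipy, OpenCV 4.12 (cv2) and the standard library are available. Lean on these libraries where they do the work, as an engineer would, in place of code of your own. Each camera call takes 0.05 s, during which the arm holds its last target. There are 200 camera calls.

## Task

Make up the two optics kits from the parts standing on the table. In the tray with two equal compartments put the black filter cube and the taller of the two black lens tubes, one in each compartment, either way round; in the tray with a narrow and a wide compartment put the drilled aluminium block in the narrow one, turned the way it fits, and the shorter lens tube in the wide one. Set each part down gently rather than dropping it, upright and flat on the tray floor, let go of everything, and leave the objective, tee connector and bottle standing where they are.

Things in the scene. Friction and masses are not known exactly. Their poses are not given: they have to be found in the camera images.
- even_tray: Sizes in mm. Shallow open white plastic kit tray with a dark rubber floor mat, fixed to the table; outside 70 (its x, short) x 132 (its y, long), floor 3 thick, all walls 4 thick and 8 high overall, open above; 62 clear across x. Origin: centre of the underside, z up; at yaw 0 its long axis runs left-right. A divider across the middle makes two equal compartments 60 long and 62 wide, centred at y = +32 and y = -32.
- uneven_tray: Sizes in mm. Shallow open white plastic kit tray with a dark rubber floor mat, fixed to the table; outside 70 (its x, short) x 132 (its y, long), floor 3 thick, all walls 4 thick and 8 high overall, open above; 62 clear across x. Origin: centre of the underside, z up; at yaw 0 its long axis runs left-right. An off-centre divider makes a narrow compartment 44 long (along y) x 62 (along x), centred at y = +40, and a wide one 76 long x 62, centred at y = -24.
- filter_cube: Sizes in mm. Black cube-shaped filter housing, 41 (x) x 38 (y) x 43 high, with a round coloured window on one side; flat parallel sides at y = +-19, body from x = -18 to 16, the window plate reaching to x = +20. 85 g. Origin: centre of the underside, z up. Grasp across y. It fits its compartment at any yaw.
- tall_tube: Sizes in mm. The taller black lens tube: an open, knurled, upright cylinder, 31 diameter x 30 high, about 30 g. Origin: centre of the underside, z along its axis, up.
- short_tube: Sizes in mm. The shorter black lens tube: same 31 diameter, only 18 high, about 30 g. Origin: centre of the underside, z along its axis, up.
- riser_block: Sizes in mm. Bright aluminium block with two drilled holes in its top, 30 (x) x 45 (y) x 30 high, 140 g. Origin: centre of the underside, z up. It fits the narrow compartment only with its 45 side (its y) along the tray's x, either way round.
- objective: Sizes in mm. Bystander: silver microscope objective with a conical nose, 31 diameter x 50 high, standing. Origin: centre of the underside.
- tee: Sizes in mm. Bystander: small metal tee-shaped cable connector, 30 x 41 x 15 high, lying. Origin: centre of the underside.
- bottle: Sizes in mm. Bystander: small oil bottle with a black cap, 28 diameter x 66 high, standing. Origin: centre of the underside.
Things that resemble listed ones, but are neither listed nor needed, are in the scene too. Leave any purple look-alike of the tall_tube alone.

How it is judged:
At the end, for the whole second after the job is handed in: Cube and tall tube in different compartments of the even tray (origins within 16 mm of the centres), block in the narrow (10 mm along, 12 across) and short tube in the wide compartment (24 along, 17 across); each within 3 mm of the tray floor, tilt under 0.1 rad, at rest, released ((((x of filter_cube in the frame of even_tray between -0.016 and 0.016 m and y of filter_cube in the frame of even_tray between 0.016 and 0.048 m and z of filter_cube in the frame of even_tray between 0 and 0.006 m) and (x of tall_tube in the frame of even_tray between -0.016 and 0.016 m and y of tall_tube in the frame of even_tray between -0.048 and -0.016 m and z of tall_tube in the frame of even_tray between 0 and 0.006 m)) or ((x of filter_cube in the frame of even_tray between -0.016 and 0.016 m and y of filter_cube in the frame of even_tray between -0.048 and -0.016 m and z of filter_cube in the frame of even_tray between 0 and 0.006 m) and (x of tall_tube in the frame of even_tray between -0.016 and 0.016 m and y of tall_tube in the frame of even_tray between 0.016 and 0.048 m and z of tall_tube in the frame of even_tray between 0 and 0.006 m))) and x of riser_block in the frame of uneven_tray between -0.012 and 0.012 m and y of riser_block in the frame of uneven_tray between 0.03 and 0.05 m and z of riser_block in the frame of uneven_tray between 0 and 0.006 m and x of short_tube in the frame of uneven_tray between -0.017 and 0.017 m and y of short_tube in the frame of uneven_tray between -0.048 and 0 m and z of short_tube in the frame of uneven_tray between 0 and 0.006 m and angle between each of filter_cube, tall_tube, riser_block, short_tube's own z axis and vertical below 0.1 rad and linear speed of each of filter_cube, tall_tube, riser_block, short_tube below 0.02 m/s and contact force between each of filter_cube, tall_tube, riser_block, short_tube and the fingers below 0.1 N); the robot touches nothing.
It fails at once if a bystander (objective, tee, bottle) is moved more than 25 mm or tipped over (distance of any of objective, tee, bottle from where it was at the start of the episode above 0.025 m or angle between any of objective, tee, bottle's own z axis and vertical above 0.6 rad).
It fails at once if a part is dropped from more than about 30 mm (it falls faster than 0.35 m/s, more than 35 mm above the table and out of the fingers) ((height (world z) of filter_cube above 0.035 m and linear speed of filter_cube above 0.35 m/s and contact force between filter_cube and the fingers below 0.05 N) or (height (world z) of tall_tube above 0.035 m and linear speed of tall_tube above 0.35 m/s and contact force between tall_tube and the fingers below 0.05 N) or (height (world z) of riser_block above 0.035 m and linear speed of riser_block above 0.35 m/s and contact force between riser_block and the fingers below 0.05 N) or (height (world z) of short_tube above 0.035 m and linear speed of short_tube above 0.35 m/s and contact force between short_tube and the fingers below 0.05 N)).
It also fails if it takes over 96 s, if anything falls off the work surface, if the arm or the gripper's body presses on something with over 40 N, if the wrist force passes 120 N, or if a joint passes its speed limit or range.

## Working session

There is one attempt and no reset: what is moved stays moved. The work goes in short steps, Python scripts to look and compute and a tool call to move; the robot and the scene stay as the last step left them, time stands still between calls to the robot, and variables do not carry over. Pictures are saved under pics/ and viewed, at most 15 in all, crops included, and the job is handed in when it is done.

Besides the shell and the picture viewer there is one more tool, called after "Call:" by a JSON object that holds its "api" and its "payload". move_arm: Moves the arm, as the interface text tells. Its arguments: {"type":"object","properties":{"moves":{"type":"array","items":{"type":"array","items":{"type":"array","items":{"type":"number"}}}},"grip":{"type":"number"}},"required":["moves"]}

```bash
mkdir -p pics; cat > h.py <<'E'
import numpy as np, cv2
from cell import manip
def shot(n,f):
    s=manip.read_state(); c=manip.capture(n); cv2.imwrite('pics/'+f,c['frame']); return s,c
E
python3 - <<'E'
from h import *
s=manip.read_state();print({k:np.round(v,3) for k,v in s.items()},manip.tcp_to_grasp)
for n in ['scene','side','wrist']:
    s,c=shot(n,n+'0.png')
    print(n,{k:np.round(v,3).tolist() for k,v in c.items() if k!='frame'})
    for t in ['even_tray','uneven_tray','filter_cube','tall_tube','short_tube','riser_block','objective','tee','bottle']:
        print(t,[(np.round(d['extent']).astype(int).tolist(),round(d['p'],2)) for d in manip.spot_in(n,t)][:4])
E
```

```text
{'time': np.float64(0.0), 'joint_positions': array([ 0.288,  0.359,  0.011, -0.   , -1.224, -0.288]), 'qd': array([-0.   , -0.001,  0.001, -0.001,  0.001,  0.001]), 'effort': array([ 0.0000e+00, -5.8332e+01,  2.9342e+01,  6.9370e+00, -6.0000e-03,
       -0.0000e+00]), 'position': array([ 0.675, -0.   ,  0.23 ]), 'tcp_rot': array([ 3.14 , -0.   , -1.571]), 'wrist_force': array([-1.183,  0.776, -0.137]), 'ft_torque': array([-0.019,  0.002,  0.008]), 'grasp_force': np.float64(0.0), 'grip_width': np.float64(0.085)} 0.0187
scene {'intrinsics': [[498.483, 0.0, 317.968], [0.0, 498.483, 247.717], [0.0, 0.0, 1.0]], 'k1': -0.075, 'camera_from_world': [[0.722, -0.692, 0.006, -0.358], [0.488, 0.516, 0.704, -0.311], [-0.49, -0.505, 0.711, -0.634], [0.0, 0.0, 0.0, 1.0]]}
even_tray [([257, 199, 74, 54], 0.93)]
uneven_tray [([330, 249, 85, 66], 0.71)]
filter_cube [([306, 301, 28, 35], 0.57), ([306, 270, 27, 30], 0.5)]
tall_tube [([362, 314, 19, 29], 0.92), ([381, 360, 24, 26], 0.62)]
short_tube [([220, 210, 20, 16], 0.63)]
riser_block [([309, 269, 26, 28], 0.75)]
objective [([266, 230, 12, 25], 0.84
[... 738 characters left out ...]
 274, 26, 34], 0.56)]
tee [([330, 319, 28, 23], 0.82)]
bottle [([346, 250, 22, 45], 0.7)]
wrist {'intrinsics': [[416.085, 0.0, 327.215], [0.0, 416.085, 245.125], [0.0, 0.0, 1.0]], 'k1': -0.08, 'tool_from_camera': [[0.001, 0.962, 0.274, 0.068], [1.0, -0.001, 0.0, -0.0], [0.0, 0.274, -0.962, -0.142], [0.0, 0.0, 0.0, 1.0]]}
even_tray [([390, 286, 75, 125], 0.82), ([495, 180, 68, 52], 0.24)]
uneven_tray [([397, 64, 94, 164], 0.56)]
filter_cube [([561, 114, 79, 58], 0.96)]
tall_tube [([523, 39, 52, 42], 0.55)]
short_tube [([392, 288, 74, 121], 0.16)]
riser_block [([495, 178, 70, 52], 0.57)]
objective [([500, 311, 41, 41], 0.67)]
tee [([542, 363, 28, 13], 0.72)]
bottle [([558, 254, 70, 50], 0.63)]
```

View pics/scene0.png

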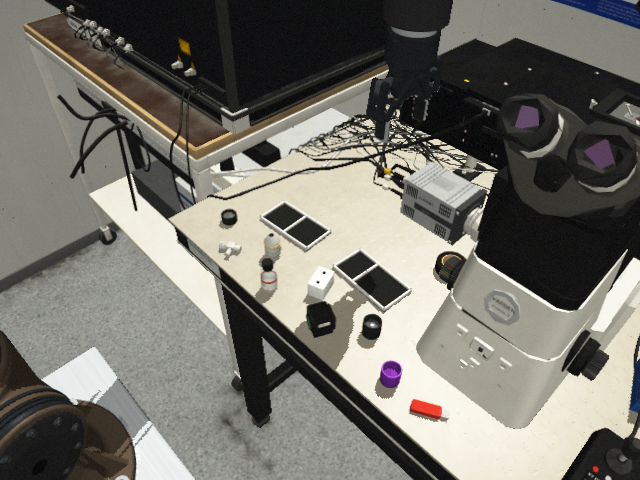

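View pics/wrist0.png

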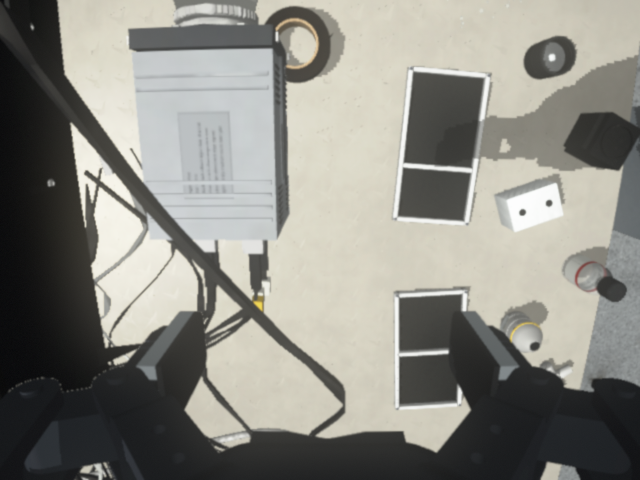

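The scene view shows the block at (320,283), cube at (320,319), tall tube at (372,326), short tube at (229,216) and the purple look-alike at (391,374). The even tray is at (295,225) and the uneven one at (372,278). The wrist view agrees, but the short tube is outside it.

```bash
cat >> h.py <<'E'
from scipy.spatial.transform import Rotation as Ro
def ray(c,px,s=None):
    u=cv2.undistortPoints(np.array(px,float).reshape(-1,1,2),np.array(c['intrinsics']),np.array([c['k1'],0,0,0.]))[:,0]
    d=np.c_[u[:,0],-u[:,1],-np.ones(len(u))]
    if 'camera_from_world' in c: W=np.linalg.inv(c['camera_from_world'])
    else:
        T=np.eye(4);T[:3,:3]=Ro.from_euler('xyz',s['tcp_rot']).as_matrix();T[:3,3]=s['position'];W=T@np.array(c['tool_from_camera'])
    return W[:3,3],d@W[:3,:3].T
def pt(c,px,z,s=None):
    o,d=ray(c,px,s); return o+d*((z-o[2])/d[:,2])[:,None]
E
python3 - <<'E'
from h import *
s,c=shot('wrist','w1.png')
f=lambda n,p,z:print(n,np.round(pt(c,p,z,s)[:,:2],4).tolist())
f('uneven',[(412,67),(491,73),(468,223),(394,219)],.008)
f('even',[(395,291),(467,289),(461,404),(398,409)],.008)
f('block top',[(496,190),(558,181),(565,213),(503,230)],.03)
f('tall',[(552,57)],.03); f('obj',[(537,346)],.05); f('bottle',[(612,290)],.066); f('tee',[(556,370)],.008); f('cube',[(605,140)],.043)
s,c=shot('scene','s1.png')
f('short',[(229,212)],.018);f('tall',[(372,320)],.03);f('cube',[(320,312)],.043);f('block',[(321,275)],.03);f('purple',[(391,367)],.03)
E
```

```text
uneven [[0.6052, -0.1177], [0.5382, -0.1143], [0.5474, 0.0148], [0.6153, 0.0113]]
even [[0.6112, 0.0809], [0.5423, 0.0791], [0.5348, 0.2091], [0.6011, 0.2141]]
block top [[0.5337, -0.0187], [0.4803, -0.027], [0.4699, 0.0005], [0.5237, 0.0158]]
tall [[0.4976, -0.1254]]
obj [[0.4877, 0.1174]]
bottle [[0.4393, 0.0578]]
tee [[0.438, 0.1702]]
cube [[0.452, -0.0623]]
short [[0.491, 0.2506]]
tall [[0.4927, -0.1272]]
cube [[0.437, -0.0659]]
block [[0.5003, -0.0028]]
purple [[0.4493, -0.2039]]
```

Call:
{"api": "move_arm", "payload": {"moves": [[[10, 30, 0, 0, 0, 0], [10, 30, 0, 0, 0, 0], [10, 30, 0, 0, 0, 0], [10, 30, 0, 0, 0, 0], [10, 30, 0, 0, 0, 0], [0, 25, 0, 0, 0, 0], [0, 0, 0, 0, 0, 0], [0, 0, 0, 0, 0, 0]]]}}

```text
time: 2.27
position: [0.4993, -0.0502, 0.2323]
tcp_rot: [-3.14, 0.001, -1.571]
wrist_force: [1.1, -0.6, 0.7]
grip_width: 0.0855
grasp_force: 0.0
```

```bash
python3 - <<'E'
from h import *
s,c=shot('wrist','w2.png'); print(s['position'],s['tcp_rot'])
for t in ['filter_cube','tall_tube','riser_block','uneven_tray']:
  for d in manip.spot_in('wrist',t)[:2]: print(t,np.round(d['extent']),d['p'])
E
```

```text
[ 0.49928154 -0.0501845   0.23233275] [-3.13954630e+00  5.42304414e-04 -1.57061416e+00]
filter_cube [363. 168.  65.  58.] 0.63
filter_cube [369. 403.  31.  26.] 0.62
tall_tube [317.  97.  37.  41.] 0.67
tall_tube [374.   0.  39.  40.] 0.62
riser_block [301. 232.  59.  56.] 0.79
uneven_tray [203. 125.  80. 151.] 0.86
```

View pics/w2.png

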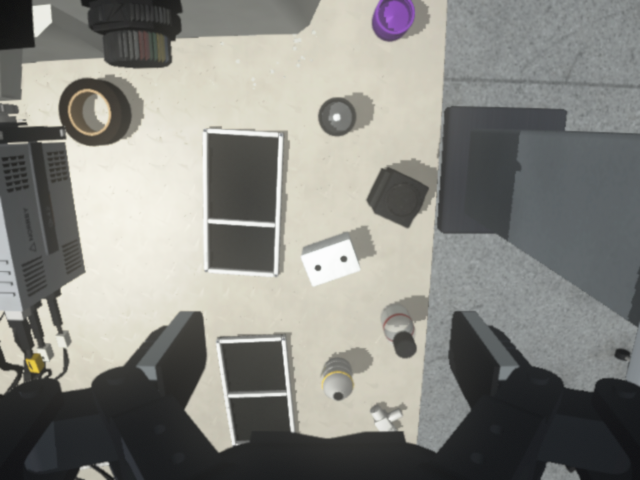

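The wrist view shows the tall tube at (337,116), cube at (397,195), block at (330,261), uneven tray at (244,202) and purple tube at (394,17). I'll zoom in for the corners.

```bash
python3 -c "
import cv2
i=cv2.imread('pics/w2.png')[90:290,190:440];i=cv2.convertScaleAbs(i,alpha=1.3,beta=25);cv2.imwrite('pics/w2c.png',cv2.resize(i,None,fx=3,fy=3,interpolation=cv2.INTER_CUBIC))"
```

```text
(no output)
```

View pics/w2c.png

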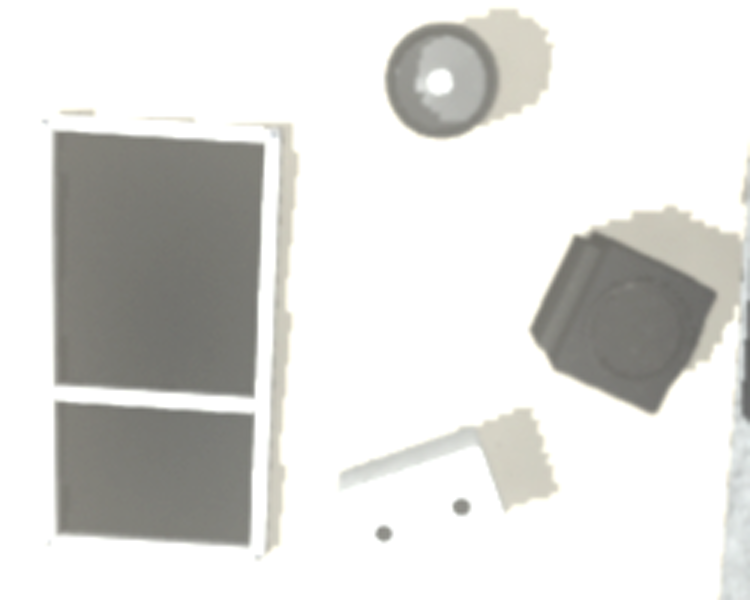

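```bash
python3 -c "
import cv2,numpy as np
i=cv2.imread('pics/s1.png')[260:350,290:410];i=cv2.convertScaleAbs(i,alpha=1.6,beta=25)
j=cv2.imread('pics/side0.png')[190:280,300:420];j=cv2.convertScaleAbs(j,alpha=1.6,beta=25)
cv2.imwrite('pics/c3.png',cv2.resize(np.hstack([i,j]),None,fx=3.3,fy=3.3,interpolation=cv2.INTER_CUBIC))"
```

```text
(no output)
```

View pics/c3.png

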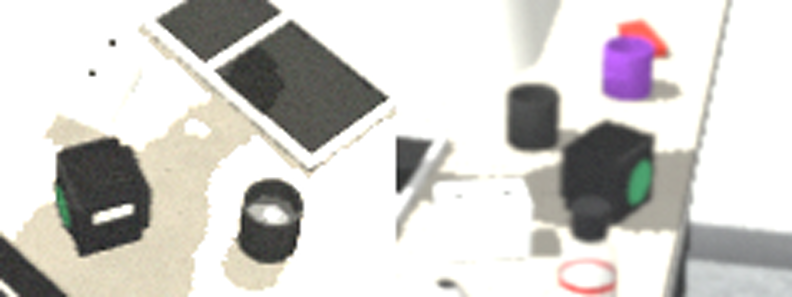

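The green window is on the cube's face that points to the robot's left and near side, so the grasp closes along about (0.44, 0.9). The block's two holes at crop (384,533) and (461,507) give its pose.

```bash
python3 - <<'E'
from h import *
s,c=shot('wrist','w3.png')
g=lambda p:[(190+a/3,90+b/3) for a,b in p]
def f(n,p,z):
    P=pt(c,p,z,s)[:,:2]; print(n,np.round(P,4).tolist(),'mean',np.round(P.mean(0),4)); return P
f('holes',g([(384,533),(461,507)]),.03)
f('blockc',[(302,255),(353,236),(360,270),(312,287)],.03)
f('cube',g([(594,231),(716,291),(656,412)]),.043); f('circ',g([(638,328)]),.043)
f('tallrim',g([(442,80)]),.03)
U=f('uneven',g([(48,120),(278,130),(262,555),(50,542)]),.008)
f('narrow',g([(57,402),(252,412),(248,545),(57,535)]),.006)
f('even',[(218,338),(284,335)],.008)
f('bottle',[(404,346)],.066);f('obj',[(338,394)],.05)
# block outline, thresholded
im=c['frame'];g_=cv2.cvtColor(im,cv2.COLOR_BGR2GRAY);m=(g_>243).astype('uint8');m[:, :290]=0;m[:225]=0;m[300:]=0;m[:,370:]=0
cs,_=cv2.findContours(m,0,2);k=max(cs,key=cv2.contourArea);print(g_[262,330],cv2.contourArea(k),cv2.boxPoints(cv2.minAreaRect(k)).tolist())
E
```

```text
holes [[0.5089, 0.0], [0.4866, -0.0079]] mean [ 0.4978 -0.004 ]
blockc [[0.5227, -0.0115], [0.4789, -0.0285], [0.4722, 0.0022], [0.5143, 0.0181]] mean [ 0.497 -0.005]
cube [[0.4531, -0.0881], [0.4199, -0.0724], [0.4342, -0.0393]] mean [ 0.4357 -0.0666]
circ [[0.4403, -0.0624]] mean [ 0.4403 -0.0624]
tallrim [[0.4929, -0.1265]] mean [ 0.4929 -0.1265]
uneven [[0.6048, -0.1166], [0.539, -0.1133], [0.5474, 0.0149], [0.6137, 0.0108]] mean [ 0.5762 -0.0511]
narrow [[0.6086, -0.0335], [0.5492, -0.0304], [0.5519, 0.0123], [0.6119, 0.0092]] mean [ 0.5804 -0.0106]
even [[0.6084, 0.081], [0.5431, 0.0772]] mean [0.5757 0.0791]
bottle [[0.437, 0.0565]] mean [0.437  0.0565]
obj [[0.491, 0.1148]] mean [0.491  0.1148]
252 1492.0 [[301.8129577636719, 256.46551513671875], [349.2516784667969, 239.86192321777344], [359.7126770019531, 269.75054931640625], [312.2739562988281, 286.3541259765625]]
```

```bash
cat >> h.py <<'E'
def go(x,y,z,yaw=None):
    s=manip.read_state(); R=Ro.from_euler('xyz',s['tcp_rot']); 
    print('shift mm in tool axes',np.round(R.inv().apply(np.array([x,y,z])-s['position'])*1000,1))
    if yaw is not None: print('turn deg',np.round((R.inv()*Ro.from_euler('xyz',[np.pi,0,np.radians(yaw)])).as_rotvec(degrees=True),1))
E
python3 -c "
from h import *
go(.4975,-.0045,.15,-160.6)"
```

```text
shift mm in tool axes [-45.4   3.   80.9]
turn deg [ 0.  -0.  70.6]
```

Call:
{"api": "move_arm", "payload": {"moves": [[[-23, 1, 25, 0, 0, 0], [-23, 1, 25, 0, 0, 0], [0, 0, 4, 0, 0, 7.06], [0, 0, 4, 0, 0, 7.06], [0, 0, 4, 0, 0, 7.06], [0, 0, 4, 0, 0, 7.06], [0, 0, 4, 0, 0, 7.06], [0, 0, 4, 0, 0, 7.06], [0, 0, 4, 0, 0, 7.06], [0, 0, 4, 0, 0, 7.06], [0, 0, 4, 0, 0, 7.06], [0, 0, 4, 0, 0, 7.06]]], "grip": 0.3}}

```text
time: 3.57
position: [0.4983, -0.0039, 0.1406]
tcp_rot: [-3.141, -0.001, -2.809]
wrist_force: [0.7, -0.1, 0.1]
grip_width: 0.0598
grasp_force: 0.0
```

```bash
python3 -c "
from h import *
s,c=shot('wrist','w4.png');print(s['position'],s['grip_width'],s['joint_positions'])
go(.4975,-.0045,.006,-160.6)"
```

```text
[ 0.4983493  -0.00391263  0.1406426 ] 0.059841187958975785 [ 3.87248631e-01  1.51024593e-01 -4.96420012e-01  6.92604614e-05
 -9.24235348e-01 -1.62557666e+00]
shift mm in tool axes [  0.2  -0.4 133.9]
turn deg [ 0.  -0.1 -0.9]
```

View pics/w4.png

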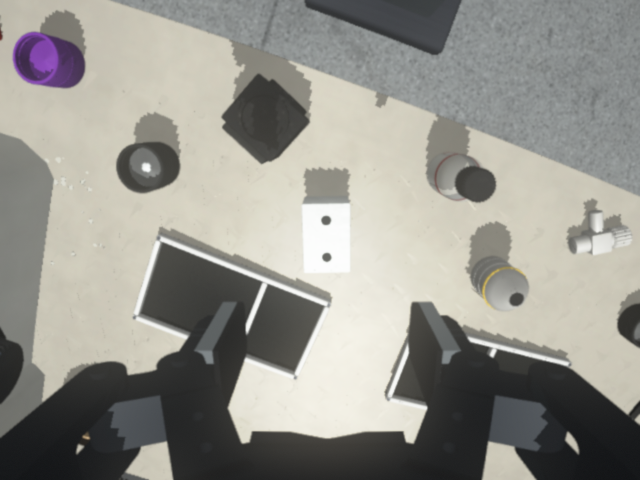

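The block is square to the fingers and centred between them at column 326. I'll descend and grip it.

Call:
{"api": "move_arm", "payload": {"moves": [[[0, 0, 30, 0, 0, 0], [0, 0, 30, 0, 0, 0], [0, 0, 30, 0, 0, 0], [0, 0, 20, 0, 0, 0], [0, 0, 12, 0, 0, 0], [0, 0, 8, 0, 0, 0], [0, 0, 4, 0, 0, 0], [0, 0, 0, 0, 0, 0], [0, 0, 0, 0, 0, 0]]]}}

```text
time: 4.37
position: [0.4985, -0.0039, 0.0077]
tcp_rot: [-3.141, 0.001, -2.802]
wrist_force: [0.4, 0.6, -0.4]
grip_width: 0.0595
grasp_force: 0.0
```

Call:
{"api": "move_arm", "payload": {"moves": [[[0, 0, 0, 0, 0, 0], [0, 0, 0, 0, 0, 0], [0, 0, 0, 0, 0, 0], [0, 0, 0, 0, 0, 0], [0, 0, 0, 0, 0, 0], [0, 0, 0, 0, 0, 0], [0, 0, 0, 0, 0, 0], [0, 0, 0, 0, 0, 0]]], "grip": 1}}

```text
time: 5.03
position: [0.4987, -0.0038, 0.0084]
tcp_rot: [-3.141, 0.002, -2.802]
wrist_force: [-1.8, 0.1, 4.7]
grip_width: 0.0288
grasp_force: 59.6
```

Call:
{"api": "move_arm", "payload": {"moves": [[[0, 0, -5, 0, 0, 0], [0, 0, -10, 0, 0, 0], [0, 0, -15, 0, 0, 0], [0, 0, -10, 0, 0, 0], [0, 0, 0, 0, 0, 0], [0, 0, 0, 0, 0, 0]]]}}

```text
time: 5.53
position: [0.4983, -0.0038, 0.0479]
tcp_rot: [3.141, 0.002, -2.803]
wrist_force: [-0.4, -0.3, -2.2]
grip_width: 0.0293
grasp_force: 59.3
```

```bash
python3 -c "
from h import *
go(.5800,-.0111,.056,-183.9)"
```

```text
shift mm in tool axes [-74.7 -34.   -8. ]
turn deg [ 0.   0.1 23.3]
```

Call:
{"api": "move_arm", "payload": {"moves": [[[-10, -4, 0, 0, 0, 0], [-20, -9, 0, 0, 0, 0], [-20, -9, 0, 0, 0, 0], [-15, -8, 0, 0, 0, 0], [-10, -4, 0, 0, 0, 0], [0, 0, 0, 0, 0, 5.8], [0, 0, 0, 0, 0, 5.8], [0, 0, 0, 0, 0, 5.8], [0, 0, 0, 0, 0, 5.8], [0, 0, 0, 0, 0, 0], [0, 0, 0, 0, 0, 0]]]}}

```text
time: 6.45
position: [0.5797, -0.0113, 0.0466]
tcp_rot: [-3.141, -0.001, 3.078]
wrist_force: [-0.1, -1.8, -2.0]
grip_width: 0.0287
grasp_force: 59.3
```

```bash
python3 -c "
from h import *
s,c=shot('wrist','w5.png')
go(.5800,-.0111,.012,-183.9)"
```

```text
shift mm in tool axes [-0.2  0.1 34.8]
turn deg [-0.  -0.1  0.3]
```

View pics/w5.png

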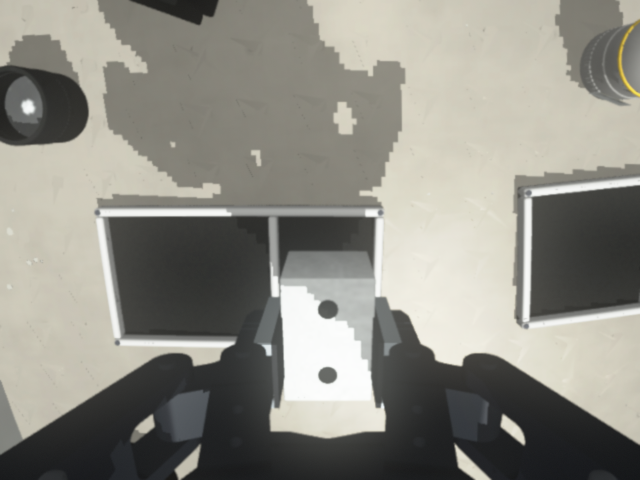

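The block is centred over the narrow compartment (columns 280 to 375, block at 327), so I'll lower it.

Call:
{"api": "move_arm", "payload": {"moves": [[[0, 0, 10, 0, 0, 0], [0, 0, 10, 0, 0, 0], [0, 0, 7, 0, 0, 0], [0, 0, 4, 0, 0, 0], [0, 0, 2, 0, 0, 0], [0, 0, 1, 0, 0, 0], [0, 0, 0.5, 0, 0, 0], [0, 0, 0, 0, 0, 0], [0, 0, 0, 0, 0, 0]]]}}

```text
time: 7.25
position: [0.5803, -0.0111, 0.0131]
tcp_rot: [3.141, 0.001, 3.075]
wrist_force: [0.1, 0.3, -1.3]
grip_width: 0.029
grasp_force: 59.3
```

Call:
{"api": "move_arm", "payload": {"moves": [[[0, 0, 0.7, 0, 0, 0], [0, 0, 0.6, 0, 0, 0], [0, 0, 0, 0, 0, 0], [0, 0, 0, 0, 0, 0]]]}}

```text
time: 7.58
position: [0.58, -0.0112, 0.0116]
tcp_rot: [3.142, 0.0, 3.075]
wrist_force: [0.1, 0.6, -1.4]
grip_width: 0.0288
grasp_force: 59.3
```

Call:
{"api": "move_arm", "payload": {"moves": [[[0, 0, 0.5, 0, 0, 0], [0, 0, 0.5, 0, 0, 0], [0, 0, 0, 0, 0, 0]]]}}

```text
time: 7.83
position: [0.5801, -0.0112, 0.0114]
tcp_rot: [-3.142, 0.0, 3.076]
wrist_force: [-3.2, 0.3, 7.6]
grip_width: 0.0288
grasp_force: 60.5
```

Call:
{"api": "move_arm", "payload": {"moves": [[[0, 0, 0, 0, 0, 0], [0, 0, 0, 0, 0, 0], [0, 0, 0, 0, 0, 0], [0, 0, 0, 0, 0, 0], [0, 0, -10, 0, 0, 0], [0, 0, -20, 0, 0, 0], [0, 0, -30, 0, 0, 0], [0, 0, -30, 0, 0, 0], [0, 0, -30, 0, 0, 0], [0, 0, 0, 0, 0, 0]]], "grip": 0.45}}

```text
time: 8.67
position: [0.5836, -0.0108, 0.1377]
tcp_rot: [3.14, 0.01, 3.077]
wrist_force: [1.5, 0.3, -0.0]
grip_width: 0.0473
grasp_force: 0.0
```

```bash
python3 -c "
from h import *
s=manip.read_state();print(s['joint_positions'][5])
a=np.degrees(np.arctan2(.0331,-.0143));print(a)
go(.4390,-.0625,.13,-157)"
```

```text
-1.9547997195068945
113.36551146751543
shift mm in tool axes [141.  -61.    6.2]
turn deg [ -0.    0.6 -26.7]
```

Call:
{"api": "move_arm", "payload": {"moves": [[[20, -8, 0, 0, 0, 0], [25, -11, 0, 0, 0, 0], [25, -11, 0, 0, 0, 0], [25, -11, 0, 0, 0, 0], [25, -11, 0, 0, 0, 0], [18, -9, 0, 0, 0, 0], [0, 0, 0, 0, 0, 6.9], [0, 0, 0, 0, 0, 6.9], [0, 0, 0, 0, 0, 6.9], [0, 0, 0, 0, 0, 0], [0, 0, 0, 0, 0, 0]]], "grip": 0.25}}

```text
time: 9.58
position: [0.4384, -0.0629, 0.1309]
tcp_rot: [3.141, 0.001, 2.718]
wrist_force: [1.3, 0.6, 0.8]
grip_width: 0.064
grasp_force: 0.0
```

```bash
python3 -c "
from h import *
s,c=shot('wrist','w6.png');print(s['grip_width'],s['joint_positions'][5])
i=cv2.convertScaleAbs(c['frame'],alpha=1.6,beta=20);cv2.imwrite('pics/w6b.png',i)
go(.4415,-.063,.008,-204.5)"
```

```text
0.06403211574172947 -2.3001231909300226
shift mm in tool axes [ -2.9   1.2 122.8]
turn deg [0.  0.  0.2]
```

View pics/w6b.png

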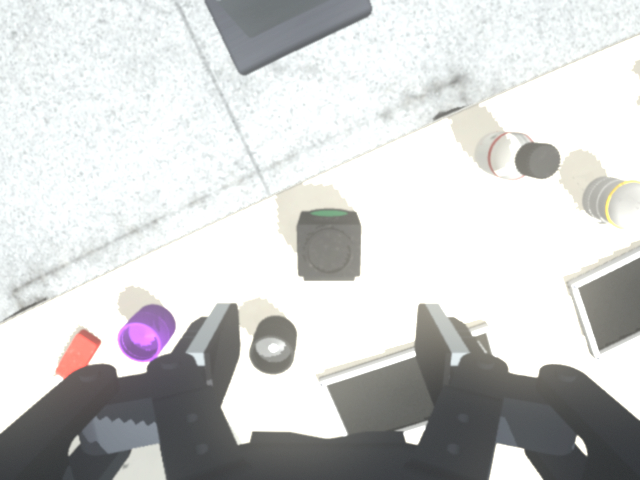

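The cube is square to the gripper with its window pointing away, its top centre is at (329,250), and both finger sides are clear.

```bash
python3 -c "
from h import *
s,c=shot('wrist','w7.png')
print(pt(c,[(329,250),(329,279),(329,218)],.043,s))
p=pt(c,[(329,246)],.043,s)[0]
go(p[0],p[1],.008,-204.5)"
```

```text
[[ 0.43825552 -0.06036578  0.043     ]
 [ 0.45451946 -0.06765726  0.043     ]
 [ 0.42105155 -0.05265187  0.043     ]]
shift mm in tool axes [  3.5   2.2 122.7]
turn deg [0.  0.  0.2]
```

Call:
{"api": "move_arm", "payload": {"moves": [[[0, 1.5, 25, 0, 0, 0], [0, 0, 30, 0, 0, 0], [0, 0, 30, 0, 0, 0], [0, 0, 20, 0, 0, 0], [0, 0, 11, 0, 0, 0], [0, 0, 6, 0, 0, 0], [0, 0, 0, 0, 0, 0], [0, 0, 0, 0, 0, 0]]]}}

```text
time: 10.35
position: [0.4392, -0.0615, 0.0087]
tcp_rot: [-3.141, -0.0, 2.715]
wrist_force: [0.1, -0.1, 0.7]
grip_width: 0.0643
grasp_force: 0.0
```

Call:
{"api": "move_arm", "payload": {"moves": [[[0, 0, 0, 0, 0, 0], [0, 0, 0, 0, 0, 0], [0, 0, 0, 0, 0, 0], [0, 0, 0, 0, 0, 0], [0, 0, 0, 0, 0, 0], [0, 0, 0, 0, 0, 0], [0, 0, 0, 0, 0, 0], [0, 0, 0, 0, 0, 0]]], "grip": 1}}

```text
time: 11.02
position: [0.4398, -0.0613, 0.0096]
tcp_rot: [3.14, 0.002, 2.715]
wrist_force: [-0.9, 0.5, 5.9]
grip_width: 0.0374
grasp_force: 60.5
```

Call:
{"api": "move_arm", "payload": {"moves": [[[0, 0, -5, 0, 0, 0], [0, 0, -10, 0, 0, 0], [0, 0, -25, 0, 0, 0], [0, 0, -30, 0, 0, 0], [0, 0, -30, 0, 0, 0], [0, 0, 0, 0, 0, 0], [0, 0, 0, 0, 0, 0]]]}}

```text
time: 11.6
position: [0.4401, -0.0612, 0.1107]
tcp_rot: [3.138, 0.004, 2.714]
wrist_force: [1.2, 0.5, -0.8]
grip_width: 0.037
grasp_force: 60.2
```

```bash
python3 -c "
from h import *
go(.5745,.1139,.1,-176.2)"
```

```text
shift mm in tool axes [-49.7 215.   11.7]
turn deg [  0.1   0.3 -28.3]
```

Call:
{"api": "move_arm", "payload": {"moves": [[[-3, 15, 0, 0, 0, 0], [-7, 28, 0, 0, 0, 0], [-7, 30, 0, 0, 0, 0], [-7, 30, 0, 0, 0, 0], [-7, 30, 0, 0, 0, 0], [-7, 30, 0, 0, 0, 0], [-7, 30, 0, 0, 0, 0], [-5, 22, 0, 0, 0, 0]]]}}

```text
time: 12.27
position: [0.5744, 0.1155, 0.1069]
tcp_rot: [-3.14, -0.001, 2.715]
wrist_force: [-0.2, -0.3, -1.3]
grip_width: 0.0372
grasp_force: 60.3
```

Call:
{"api": "move_arm", "payload": {"moves": [[[0, 0, 7, 0, 0, -7], [0, 0, 10, 0, 0, -7], [0, 0, 10, 0, 0, -7], [0, 0, 10, 0, 0, -7], [0, 0, 10, 0, 0, 0], [0, 0, 0, 0, 0, 0], [0, 0, 0, 0, 0, 0], [0, 0, 0, 0, 0, 0]]]}}

```text
time: 12.93
position: [0.5737, 0.1134, 0.0615]
tcp_rot: [-3.141, -0.0, -3.083]
wrist_force: [-0.2, 0.1, -0.2]
grip_width: 0.0375
grasp_force: 60.2
```

```bash
python3 -c "
from h import *
s,c=shot('wrist','w8.png')
go(.574,.1135,.0126,-176.2)"
```

```text
shift mm in tool axes [-0.1 -0.1 49.3]
turn deg [ 0.   0.  -0.4]
```

View pics/w8.png

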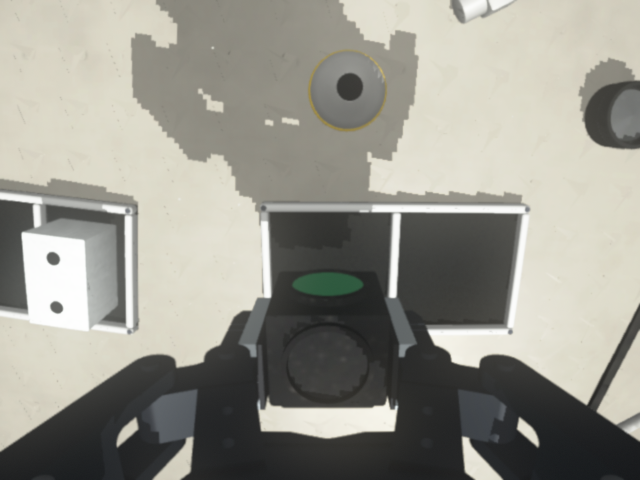

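The cube is centred over the near compartment (columns 268 to 393), and the block sits correctly in its narrow compartment.

Call:
{"api": "move_arm", "payload": {"moves": [[[0, 0, 10, 0, 0, 0], [0, 0, 15, 0, 0, 0], [0, 0, 11, 0, 0, 0], [0, 0, 6, 0, 0, 0], [0, 0, 3, 0, 0, 0], [0, 0, 1.5, 0, 0, 0], [0, 0, 1, 0, 0, 0], [0, 0, 0, 0, 0, 0], [0, 0, 0, 0, 0, 0]]]}}

```text
time: 13.73
position: [0.5738, 0.1135, 0.0144]
tcp_rot: [3.141, 0.001, -3.08]
wrist_force: [-0.3, 0.4, -0.7]
grip_width: 0.0372
grasp_force: 60.2
```

Call:
{"api": "move_arm", "payload": {"moves": [[[0, 0, 0.5, 0, 0, 0], [0, 0, 0.5, 0, 0, 0], [0, 0, 0, 0, 0, 0], [0, 0, 0, 0, 0, 0]]]}}

```text
time: 14.07
position: [0.5736, 0.1134, 0.0131]
tcp_rot: [3.142, 0.0, -3.081]
wrist_force: [1.3, 0.9, -0.5]
grip_width: 0.0372
grasp_force: 60.2
```

Call:
{"api": "move_arm", "payload": {"moves": [[[0, 0, 0.5, 0, 0, 0], [0, 0, 0.5, 0, 0, 0], [0, 0, 0, 0, 0, 0], [0, 0, 0, 0, 0, 0]]]}}

```text
time: 14.4
position: [0.5737, 0.1134, 0.0127]
tcp_rot: [3.142, 0.0, -3.08]
wrist_force: [-3.0, -1.0, 4.9]
grip_width: 0.0371
grasp_force: 61.1
```

Call:
{"api": "move_arm", "payload": {"moves": [[[0, 0, 0, 0, 0, 0], [0, 0, 0, 0, 0, 0], [0, 0, 0, 0, 0, 0], [0, 0, 0, 0, 0, 0], [0, 0, -10, 0, 0, 0], [0, 0, -25, 0, 0, 0], [0, 0, -35, 0, 0, 0], [0, 0, -40, 0, 0, 0], [0, 0, -25, 0, 0, 0], [0, 0, 0, 0, 0, 0]]], "grip": 0.3}}

```text
time: 15.23
position: [0.5769, 0.1145, 0.1544]
tcp_rot: [3.139, 0.01, -3.079]
wrist_force: [1.5, 0.4, 0.0]
grip_width: 0.0602
grasp_force: 0.0
```

```bash
python3 -c "
from h import *
go(.4935,-.1265,.12)"
```

```text
shift mm in tool axes [  98.5 -235.5   32.7]
```

Call:
{"api": "move_arm", "payload": {"moves": [[[8, -20, 0, 0, 0, 0], [12, -28, 0, 0, 0, 0], [12, -28, 0, 0, 0, 0], [12, -28, 0, 0, 0, 0], [12, -28, 0, 0, 0, 0], [12, -28, 0, 0, 0, 0], [12, -28, 0, 0, 0, 0], [10, -27, 0, 0, 0, 0], [8, -20, 0, 0, 0, 0], [0, 0, 20, 0, 0, 0], [0, 0, 0, 0, 0, 0], [0, 0, 0, 0, 0, 0]]]}}

```text
time: 16.23
position: [0.4894, -0.1274, 0.127]
tcp_rot: [-3.141, -0.002, -3.081]
wrist_force: [-0.6, 0.4, -0.3]
grip_width: 0.06
grasp_force: 0.0
```

```bash
python3 -c "
from h import *
s,c=shot('wrist','w9.png')
for d in manip.spot_in('wrist','tall_tube')[:3]: print(np.round(d['extent']),d['p'])
go(.4935,-.1265,.006)"
```

```text
[174. 143.  63.  58.] 0.83
[301. 217.  50.  60.] 0.61
shift mm in tool axes [ -2.8   0.2 121.8]
```

View pics/w9.png

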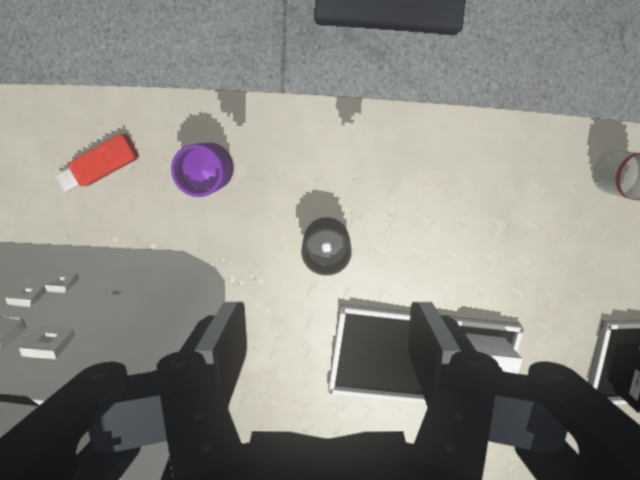

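```bash
python3 -c "
from h import *
s,c=shot('wrist','w10.png')
print(pt(c,[(100,245),(180,250),(225,290),(222,330)],0,s)); p=pt(c,[(326.5,243)],.03,s)[0]; print(p,pt(c,[(327,243)],.03,s))
go(p[0],p[1],.006)
s,c=shot('scene','s2.png'); print(pt(c,[(418,356),(455,262),(518,430)],0))"
```

```text
[[ 0.50822231 -0.2822603   0.        ]
 [ 0.50824281 -0.22556081  0.        ]
 [ 0.5356019  -0.19466341  0.        ]
 [ 0.56697553 -0.1971988   0.        ]]
[ 0.48864943 -0.12625932  0.03      ] [[ 0.48863072 -0.12596026  0.03      ]]
shift mm in tool axes [  2.2   0.6 121.9]
[[ 0.5114031  -0.21105568  0.        ]
 [ 0.72193388 -0.13217965  0.        ]
 [ 0.51722465 -0.38824574  0.        ]]
```

Call:
{"api": "move_arm", "payload": {"moves": [[[0, 0.5, 25, 0, 0, 0], [0, 0, 30, 0, 0, 0], [0, 0, 30, 0, 0, 0], [0, 0, 20, 0, 0, 0], [0, 0, 10, 0, 0, 0], [0, 0, 5, 0, 0, 0], [0, 0, 1, 0, 0, 0], [0, 0, 0, 0, 0, 0], [0, 0, 0, 0, 0, 0]]]}}

```text
time: 17.18
position: [0.4911, -0.1265, 0.0072]
tcp_rot: [-3.142, 0.002, -3.08]
wrist_force: [0.5, 0.6, 0.4]
grip_width: 0.0597
grasp_force: 0.0
```

Call:
{"api": "move_arm", "payload": {"moves": [[[0, 0, 0, 0, 0, 0], [0, 0, 0, 0, 0, 0], [0, 0, 0, 0, 0, 0], [0, 0, 0, 0, 0, 0], [0, 0, 0, 0, 0, 0], [0, 0, 0, 0, 0, 0], [0, 0, 0, 0, 0, 0], [0, 0, 0, 0, 0, 0]]], "grip": 1}}

```text
time: 17.85
position: [0.4906, -0.1266, 0.0071]
tcp_rot: [-3.142, 0.002, -3.08]
wrist_force: [-1.9, 1.2, 8.1]
grip_width: 0.0291
grasp_force: 58.6
```

Call:
{"api": "move_arm", "payload": {"moves": [[[0, 0, -5, 0, 0, 0], [0, 0, -10, 0, 0, 0], [0, 0, -25, 0, 0, 0], [0, 0, -30, 0, 0, 0], [0, 0, -30, 0, 0, 0], [0, 0, 0, 0, 0, 0], [0, 0, 0, 0, 0, 0]]]}}

```text
time: 18.43
position: [0.4914, -0.1266, 0.1086]
tcp_rot: [3.141, 0.005, -3.08]
wrist_force: [-0.8, 0.7, -1.0]
grip_width: 0.0288
grasp_force: 59.3
```

```bash
python3 -c "
from h import *
go(.5705,.1775,.1,-86.2)"
```

```text
shift mm in tool axes [-97.5 298.7   9.2]
turn deg [ -0.2   0.2 -90.3]
```

Call:
{"api": "move_arm", "payload": {"moves": [[[-5, 16, 0, 0, 0, 0], [-9, 27, 0, 0, 0, 0], [-9, 27, 0, 0, 0, 0], [-9, 27, 0, 0, 0, 0], [-9, 27, 0, 0, 0, 0], [-9, 27, 0, 0, 0, 0], [-9, 27, 0, 0, 0, 0], [-9, 27, 0, 0, 0, 0], [-9, 27, 0, 0, 0, 0], [-8, 27, 0, 0, 0, 0], [-7, 24, 0, 0, 0, 0], [-6, 16, 0, 0, 0, 0]]]}}

```text
time: 19.43
position: [0.5693, 0.1795, 0.1051]
tcp_rot: [-3.141, -0.001, -3.08]
wrist_force: [-0.3, -1.3, 0.3]
grip_width: 0.0286
grasp_force: 59.3
```

Call:
{"api": "move_arm", "payload": {"moves": [[[0, 0, 0, 0, 0, -7], [0, 0, 0, 0, 0, -7], [0, 0, 0, 0, 0, -7], [0, 0, 0, 0, 0, -7], [0, 0, 0, 0, 0, -7], [0, 0, 0, 0, 0, -7], [0, 0, 0, 0, 0, -7], [0, 0, 0, 0, 0, -7], [0, 0, 0, 0, 0, -7], [0, 0, 0, 0, 0, -7], [0, 0, 0, 0, 0, -7], [0, 0, 0, 0, 0, -7]]]}}

```text
time: 20.43
position: [0.5691, 0.1771, 0.1053]
tcp_rot: [3.14, -0.001, -1.609]
wrist_force: [0.4, 0.4, -0.6]
grip_width: 0.029
grasp_force: 59.3
```

Call:
{"api": "move_arm", "payload": {"moves": [[[0, 0, 0, 0, 0, -6], [0, 0, 10, 0, 0, 0], [0, 0, 20, 0, 0, 0], [0, 0, 10, 0, 0, 0], [0, 0, 0, 0, 0, 0], [0, 0, 0, 0, 0, 0]]]}}

```text
time: 20.93
position: [0.569, 0.1772, 0.0649]
tcp_rot: [3.139, -0.001, -1.511]
wrist_force: [-0.5, 0.6, 0.5]
grip_width: 0.0288
grasp_force: 59.3
```

```bash
python3 -c "
from h import *
s,c=shot('wrist','w11.png')
go(.5705,.1775,.0105,-86.2)"
```

```text
shift mm in tool axes [ 0.1 -0.9 55.3]
turn deg [ 0.  -0.  -0.4]
```

View pics/w11.png

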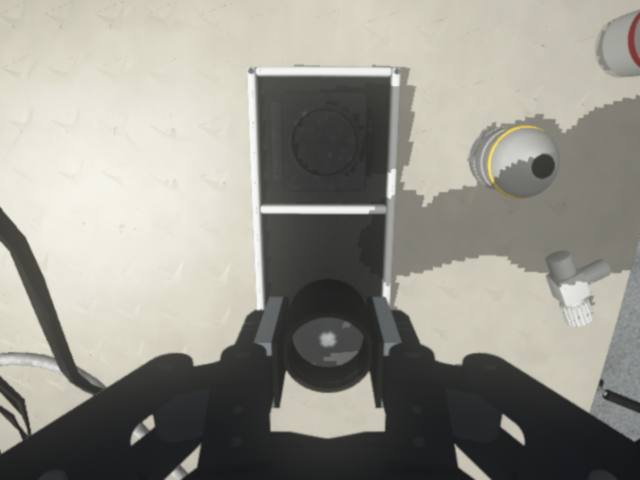

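The cube sits flat at (325,140) and the tube is held over the empty compartment, so I'll lower it.

Call:
{"api": "move_arm", "payload": {"moves": [[[0, -1, 12, 0, 0, 0], [0, 0, 15, 0, 0, 0], [0, 0, 13, 0, 0, 0], [0, 0, 7, 0, 0, 0], [0, 0, 3, 0, 0, 0], [0, 0, 2, 0, 0, 0], [0, 0, 1, 0, 0, 0], [0, 0, 0, 0, 0, 0], [0, 0, 0, 0, 0, 0]]]}}

```text
time: 21.73
position: [0.571, 0.1781, 0.0136]
tcp_rot: [-3.141, 0.0, -1.51]
wrist_force: [-0.0, -0.4, 0.2]
grip_width: 0.0284
grasp_force: 59.3
```

Call:
{"api": "move_arm", "payload": {"moves": [[[0, 0, 0.6, 0, 0, 0], [0, 0, 0.6, 0, 0, 0], [0, 0, 0, 0, 0, 0], [0, 0, 0, 0, 0, 0]]]}}

```text
time: 22.07
position: [0.5706, 0.1778, 0.0119]
tcp_rot: [-3.141, 0.0, -1.51]
wrist_force: [0.6, -0.1, -0.4]
grip_width: 0.0289
grasp_force: 59.3
```

Call:
{"api": "move_arm", "payload": {"moves": [[[0, 0, 0.6, 0, 0, 0], [0, 0, 0.6, 0, 0, 0], [0, 0, 0, 0, 0, 0], [0, 0, 0, 0, 0, 0]]]}}

```text
time: 22.4
position: [0.5706, 0.1778, 0.0105]
tcp_rot: [3.141, -0.0, -1.51]
wrist_force: [-0.1, 0.5, -0.6]
grip_width: 0.0286
grasp_force: 59.3
```

Call:
{"api": "move_arm", "payload": {"moves": [[[0, 0, 0.5, 0, 0, 0], [0, 0, 0.5, 0, 0, 0], [0, 0, 0, 0, 0, 0], [0, 0, 0, 0, 0, 0]]]}}

```text
time: 22.73
position: [0.5707, 0.1778, 0.0101]
tcp_rot: [-3.141, 0.0, -1.51]
wrist_force: [-2.3, -0.2, 5.4]
grip_width: 0.0286
grasp_force: 60.0
```

Call:
{"api": "move_arm", "payload": {"moves": [[[0, 0, 0, 0, 0, 0], [0, 0, 0, 0, 0, 0], [0, 0, 0, 0, 0, 0], [0, 0, 0, 0, 0, 0], [0, 0, -10, 0, 0, 0], [0, 0, -25, 0, 0, 0], [0, 0, -35, 0, 0, 0], [0, 0, -40, 0, 0, 0], [0, 0, -20, 0, 0, 0], [0, 0, 0, 0, 0, 0]]], "grip": 0.3}}

```text
time: 23.57
position: [0.5735, 0.1793, 0.1464]
tcp_rot: [-3.133, 0.004, -1.509]
wrist_force: [0.5, 0.3, 0.8]
grip_width: 0.0596
grasp_force: 0.0
```

Call:
{"api": "move_arm", "payload": {"moves": [[[-18, 20, 0, 0, 0, 0], [-25, 30, 0, 0, 0, 0], [-25, 30, 0, 0, 0, 0], [0, 0, 0, 0, 0, 7], [0, 0, 0, 0, 0, 7], [0, 0, 0, 0, 0, 7], [0, 0, 0, 0, 0, 7], [0, 0, 0, 0, 0, 7], [0, 0, 0, 0, 0, 7], [0, 0, 0, 0, 0, 7], [0, 0, 0, 0, 0, 7], [0, 0, 0, 0, 0, 7]]]}}

```text
time: 24.57
position: [0.4865, 0.2407, 0.14]
tcp_rot: [3.142, 0.0, -2.615]
wrist_force: [0.4, -0.1, -1.0]
grip_width: 0.0601
grasp_force: 0.0
```

Call:
{"api": "move_arm", "payload": {"moves": [[[0, 0, 0, 0, 0, 7], [0, 0, 0, 0, 0, 7], [0, 0, 0, 0, 0, 7], [0, 0, 0, 0, 0, 7], [0, 0, 0, 0, 0, 0], [0, 0, 0, 0, 0, 0]]]}}

```text
time: 25.07
position: [0.4865, 0.2407, 0.1399]
tcp_rot: [3.142, 0.0, -3.094]
wrist_force: [-0.3, 0.2, -0.7]
grip_width: 0.0597
grasp_force: 0.0
```

```bash
python3 -c "
from h import *
s,c=shot('wrist','w12.png');print(s['position'],s['joint_positions'])
for d in manip.spot_in('wrist','short_tube')[:3]: e=d['extent'];print(np.round(e),d['p'],pt(c,[(e[0]+e[2]/2,e[1]+e[3]/2)],.012,s))
go(.491,.2506,.004,-183.9)"
```

```text
[0.48653643 0.24072947 0.13987631] [ 8.20583554e-01  2.22344636e-01 -4.05745159e-01 -1.75227204e-05
 -9.42604073e-01 -2.34392182e+00]
[319. 211.  46.  51.] 0.71 [[0.4878876  0.25179002 0.012     ]]
shift mm in tool axes [ -4.9   9.6 135.8]
turn deg [0.  0.  6.6]
```

View pics/w12.png

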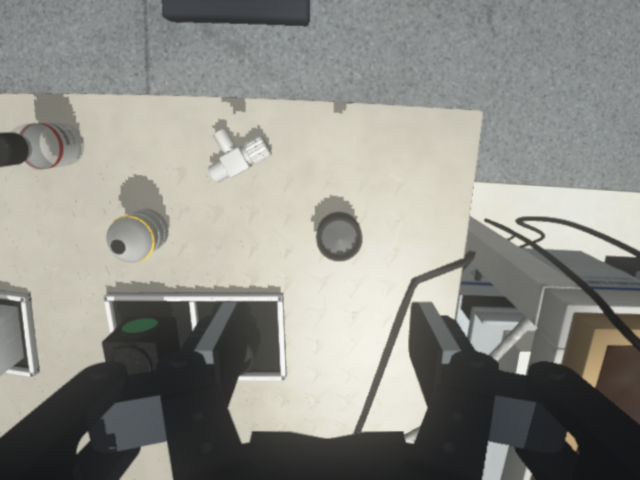

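The short tube is at (339,236) with the cable right of it at (412,285). A cart stands beyond the table edge, so I'll triangulate its corner to check clearance.

```bash
python3 -c "
from h import *
s,c=shot('wrist','w13.png'); o1,d1=ray(c,[(547,291)],s)
C=shot('scene','s3.png')[1]
for q in [(198,160),(200,155),(205,165)]:
    o2,d2=ray(C,[q]); A=np.c_[d1[0],-d2[0]]; t,r,_,_=np.linalg.lstsq(A,o2-o1,rcond=None); print(o1+t[0]*d1[0],o2+t[1]*d2[0])
print(pt(c,[(473,215),(480,112)],0,s),pt(c,[(339,236)],.018,s))"
```

```text
[0.49300914 0.35712957 0.08490277] [0.50010419 0.35407652 0.08578254]
[0.48559573 0.34548186 0.10426852] [0.49884145 0.33953881 0.10576461]
[0.50503424 0.37602305 0.05349008] [0.52147969 0.36848425 0.05525128]
[[0.47107212 0.34308729 0.        ]
 [0.40196958 0.33855345 0.        ]] [[0.48608284 0.24965907 0.018     ]]
```

Call:
{"api": "move_arm", "payload": {"moves": [[[-2, 9.5, 25, 0, 0, 0], [0, 0, 30, 0, 0, 0], [0, 0, 30, 0, 0, 0], [0, 0, 25, 0, 0, 0], [0, 0, 14, 0, 0, 0], [0, 0, 8, 0, 0, 0], [0, 0, 3, 0, 0, 0], [0, 0, 0, 0, 0, 0], [0, 0, 0, 0, 0, 0]]]}}

```text
time: 26.02
position: [0.4888, 0.2509, 0.0055]
tcp_rot: [3.141, 0.001, -3.097]
wrist_force: [0.4, -0.3, 0.2]
grip_width: 0.0596
grasp_force: 0.0
```

Call:
{"api": "move_arm", "payload": {"moves": [[[0, 0, 0, 0, 0, 0], [0, 0, 0, 0, 0, 0], [0, 0, 0, 0, 0, 0], [0, 0, 0, 0, 0, 0], [0, 0, 0, 0, 0, 0], [0, 0, 0, 0, 0, 0], [0, 0, 0, 0, 0, 0], [0, 0, 0, 0, 0, 0]]], "grip": 1}}

```text
time: 26.68
position: [0.4887, 0.2508, 0.0059]
tcp_rot: [3.14, 0.001, -3.098]
wrist_force: [-1.5, -1.2, 7.2]
grip_width: 0.0277
grasp_force: 58.7
```

Call:
{"api": "move_arm", "payload": {"moves": [[[0, 0, -5, 0, 0, 0], [0, 0, -10, 0, 0, 0], [0, 0, -25, 0, 0, 0], [0, 0, -35, 0, 0, 0], [0, 0, -35, 0, 0, 0], [0, 0, 0, 0, 0, 0], [0, 0, 0, 0, 0, 0]]]}}

```text
time: 27.27
position: [0.4894, 0.2516, 0.1181]
tcp_rot: [3.137, 0.004, -3.098]
wrist_force: [-0.8, -0.3, -0.2]
grip_width: 0.0278
grasp_force: 59.2
```

```bash
python3 -c "
from h import *
shot('wrist','w14.png')
go(.5745,-.0785,.11,-183.9)"
```

```text
shift mm in tool axes [ -71.7 -332.7    5.6]
turn deg [0.1 0.1 6.4]
```

View pics/w14.png

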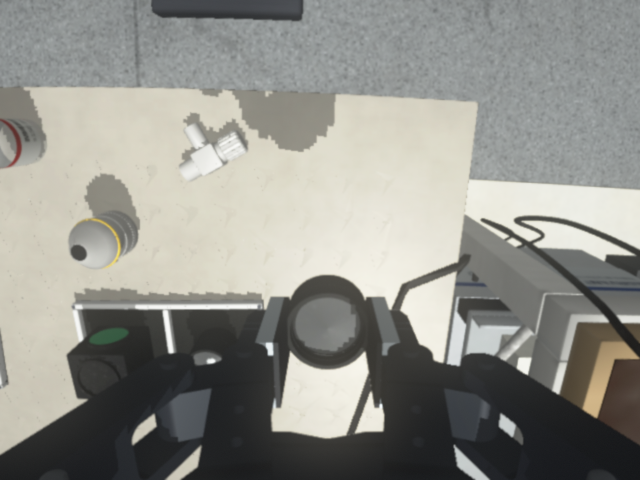

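The short tube is held upright at (328,320), so I'll carry it to the wide compartment.

Call:
{"api": "move_arm", "payload": {"moves": [[[-4, -20, 0, 0, 0, 0], [-6, -28, 0, 0, 0, 0], [-6, -30, 0, 0, 0, 0], [-6, -30, 0, 0, 0, 0], [-6, -30, 0, 0, 0, 0], [-7, -30, 0, 0, 0, 0], [-7, -30, 0, 0, 0, 0], [-6, -30, 0, 0, 0, 0], [-6, -30, 0, 0, 0, 0], [-6, -30, 0, 0, 0, 0], [-6, -25, 0, 0, 0, 0], [-5, -20, 0, 0, 0, 0]]]}}

```text
time: 28.32
position: [0.5728, -0.0813, 0.1133]
tcp_rot: [-3.141, -0.003, -3.099]
wrist_force: [0.1, 0.4, -0.2]
grip_width: 0.0278
grasp_force: 59.3
```

Call:
{"api": "move_arm", "payload": {"moves": [[[0, 0, 5, 0, 0, 6.4], [0, 0, 20, 0, 0, 0], [0, 0, 25, 0, 0, 0], [0, 0, 20, 0, 0, 0], [0, 0, 0, 0, 0, 0], [0, 0, 0, 0, 0, 0]]]}}

```text
time: 28.82
position: [0.5722, -0.0795, 0.0431]
tcp_rot: [-3.14, -0.004, 3.073]
wrist_force: [1.1, -0.2, -0.1]
grip_width: 0.0283
grasp_force: 59.3
```

```bash
python3 -c "
from h import *
shot('wrist','w15.png')
go(.5745,-.0785,.0087,-183.9)"
```

```text
shift mm in tool axes [-1.   0.9 35.8]
turn deg [-0.  -0.1  0. ]
```

View pics/w15.png

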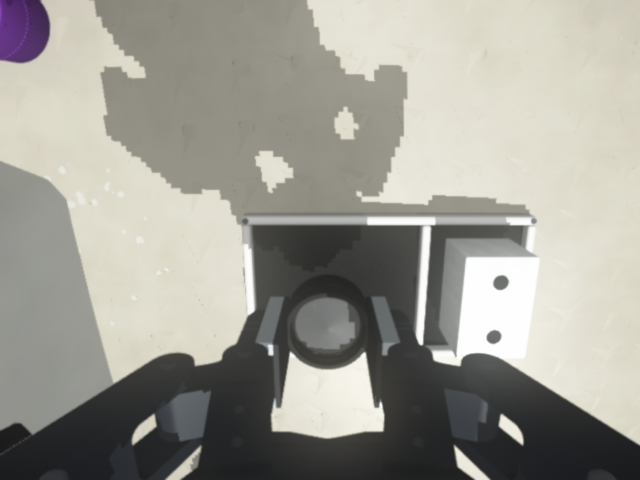

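Call:
{"api": "move_arm", "payload": {"moves": [[[-1, 2, 10, 0, 0, 0], [0, 0, 10, 0, 0, 0], [0, 0, 7, 0, 0, 0], [0, 0, 4, 0, 0, 0], [0, 0, 2, 0, 0, 0], [0, 0, 0.7, 0, 0, 0], [0, 0, 0, 0, 0, 0], [0, 0, 0, 0, 0, 0]]]}}

```text
time: 29.53
position: [0.575, -0.0773, 0.0112]
tcp_rot: [3.142, 0.0, 3.074]
wrist_force: [0.0, 0.5, -0.0]
grip_width: 0.028
grasp_force: 59.3
```

Call:
{"api": "move_arm", "payload": {"moves": [[[0, 0, 0.6, 0, 0, 0], [0, 0, 0.6, 0, 0, 0], [0, 0, 0, 0, 0, 0], [0, 0, 0, 0, 0, 0]]]}}

```text
time: 29.87
position: [0.5748, -0.0773, 0.0098]
tcp_rot: [3.142, 0.0, 3.074]
wrist_force: [-0.1, -0.3, -0.7]
grip_width: 0.0277
grasp_force: 59.3
```

Call:
{"api": "move_arm", "payload": {"moves": [[[0, 0, 0.6, 0, 0, 0], [0, 0, 0.6, 0, 0, 0], [0, 0, 0, 0, 0, 0], [0, 0, 0, 0, 0, 0]]]}}

```text
time: 30.2
position: [0.5749, -0.0773, 0.009]
tcp_rot: [-3.142, 0.0, 3.074]
wrist_force: [-1.4, 0.8, 4.9]
grip_width: 0.0281
grasp_force: 59.9
```

Contact. I'll release, lift and back off far enough to see both trays.

Call:
{"api": "move_arm", "payload": {"moves": [[[0, 0, 0, 0, 0, 0], [0, 0, 0, 0, 0, 0], [0, 0, 0, 0, 0, 0], [0, 0, 0, 0, 0, 0], [0, 0, -10, 0, 0, 0], [0, 0, -25, 0, 0, 0], [0, 0, -35, 0, 0, 0], [0, 0, -40, 0, 0, 0], [0, 0, -40, 0, 0, 0], [0, 0, -40, 0, 0, 0], [0, 0, 0, 0, 0, 0]]], "grip": 0.55}}

```text
time: 31.12
position: [0.5789, -0.0775, 0.2085]
tcp_rot: [3.141, 0.014, 3.075]
wrist_force: [2.0, 0.2, 0.7]
grip_width: 0.0383
grasp_force: 0.0
```

Call:
{"api": "move_arm", "payload": {"moves": [[[-20, 25, -5, 0, 0, 0], [-25, 30, -5, 0, 0, 0], [-25, 30, -5, 0, 0, 0], [-20, 25, -5, 0, 0, 0], [0, 0, 0, 0, 0, 0], [0, 0, 0, 0, 0, 0], [0, 0, 0, 0, 0, 0]]]}}

```text
time: 31.7
position: [0.6716, 0.0263, 0.2184]
tcp_rot: [-3.141, -0.001, 3.074]
wrist_force: [-0.7, -0.6, 0.3]
grip_width: 0.0383
grasp_force: 0.0
```

```bash
python3 -c "
from h import *
s,c=shot('wrist','w16.png');print(s['position'],s['grip_width'])"
```

```text
[0.67159288 0.02634533 0.2184197 ] 0.038318404519528365
```

View pics/w16.png

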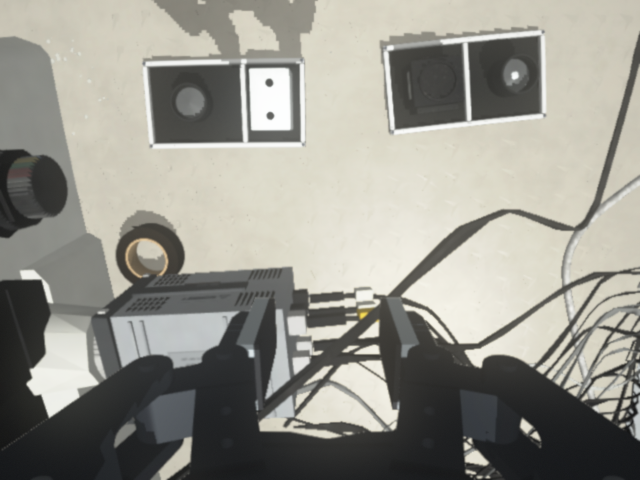

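All four parts sit flat in their compartments: short tube (188,100), block (270,98), cube (432,80), tall tube (514,75). The gripper is clear of everything, so I'll hand in.

```bash
python3 -c "
from cell import manip
print(manip.close_job())"
```

```text
the job is handed in; nothing more can be done
None
```

Both kits are made up and the job is handed in at about 32 s of the 96 s limit: the last wrist picture shows all four parts upright and released in their compartments, and I never touched the objective, tee or bottle; the hand-in returned no verdict.

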